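# Unstack the lidded jars onto their saucers

## Task

Take the tower of clay jars apart from the top down and set each jar gently on the saucer glazed in the colour of its lid, finishing one jar before you lift the next. Each must stand upright and flat in its saucer's well, inside the raised rim; do not tip or drop a jar, and leave the steel tin and the clay cup where they are.

Things in the scene. Friction and masses are not known exactly. Their poses are not given: they have to be found in the camera images.
- jar_yellow: closed terracotta jar with a flat yellow glazed lid that is fixed to it; a plain upright cylinder 36 mm in diameter and 38 mm high overall (the lid is the top 12 mm); the top jar. Origin at the centre of its underside, z up; round, so its yaw means nothing. The jars stand loosely on one another, each up to 3 mm off the centre of the one below. Mass 40 to 200 g.
- jar_green: closed terracotta jar with a flat green glazed lid that is fixed to it; a plain upright cylinder 46 mm in diameter and 40 mm high overall (the lid is the top 12 mm); third from the bottom. Origin at the centre of its underside, z up; round, so its yaw means nothing. The jars stand loosely on one another, each up to 3 mm off the centre of the one below. Mass 40 to 200 g.
- jar_blue: closed terracotta jar with a flat blue glazed lid that is fixed to it; a plain upright cylinder 56 mm in diameter and 42 mm high overall (the lid is the top 12 mm); second from the bottom. Origin at the centre of its underside, z up; round, so its yaw means nothing. The jars stand loosely on one another, each up to 3 mm off the centre of the one below. Mass 40 to 200 g.
- jar_white: closed terracotta jar with a flat white glazed lid that is fixed to it; a plain upright cylinder 66 mm in diameter and 44 mm high overall (the lid is the top 12 mm); the bottom jar of the tower at the start, standing on a flat grey tile 12 mm thick and 110 mm square. Origin at the centre of its underside, z up; round, so its yaw means nothing. The jars stand loosely on one another, each up to 3 mm off the centre of the one below. Mass 40 to 200 g.
- saucer_yellow: round terracotta saucer, 70 mm across and 12 mm high, its round well floored in yellow glaze; the well is 56 mm across, its floor 8 mm above the bench, with a raised rim 4 mm high and 7 mm wide around it. Stuck down to the bench: it does not move. Origin at the centre of its underside, on the bench top (z = 0).
- saucer_green: round terracotta saucer, 80 mm across and 12 mm high, its round well floored in green glaze; the well is 66 mm across, its floor 8 mm above the bench, with a raised rim 4 mm high and 7 mm wide around it. Stuck down to the bench: it does not move. Origin at the centre of its underside, on the bench top (z = 0).
- saucer_blue: round terracotta saucer, 90 mm across and 12 mm high, its round well floored in blue glaze; the well is 76 mm across, its floor 8 mm above the bench, with a raised rim 4 mm high and 7 mm wide around it. Stuck down to the bench: it does not move. Origin at the centre of its underside, on the bench top (z = 0).
- saucer_white: round terracotta saucer, 100 mm across and 12 mm high, its round well floored in white glaze; the well is 86 mm across, its floor 8 mm above the bench, with a raised rim 4 mm high and 7 mm wide around it. Stuck down to the bench: it does not move. Origin at the centre of its underside, on the bench top (z = 0).
- tin: bystander: loose steel tin, 60 mm in diameter, 85 mm high, standing at the far side of the work; origin at the centre of its underside
- cup: bystander: loose open terracotta cup, 68 mm across the rim, 55 mm high, standing at the far side of the work; origin at the centre of its underside
Mind the look-alikes: they are no part of the job. What is shaped like the jar_green but red or turquoise is not meant.

How it is judged:
On the way, in this order (a step that is already met when the one before it is completed fails the run):
1. the yellow jar stands in the yellow saucer, let go (horizontal distance between jar_yellow and saucer_yellow below 0.0115 m and z of jar_yellow in the frame of saucer_yellow between 0.0055 and 0.0105 m and angle between jar_yellow's own z axis and vertical below 0.06 rad and contact force between the fingers and jar_yellow below 0.3 N and linear speed of jar_yellow below 0.03 m/s), for 0.2 s.
2. the green jar stands in the green saucer, let go (horizontal distance between jar_green and saucer_green below 0.0115 m and z of jar_green in the frame of saucer_green between 0.0055 and 0.0105 m and angle between jar_green's own z axis and vertical below 0.06 rad and contact force between the fingers and jar_green below 0.3 N and linear speed of jar_green below 0.03 m/s), for 0.2 s.
3. the blue jar stands in the blue saucer, let go (horizontal distance between jar_blue and saucer_blue below 0.0115 m and z of jar_blue in the frame of saucer_blue between 0.0055 and 0.0105 m and angle between jar_blue's own z axis and vertical below 0.06 rad and contact force between the fingers and jar_blue below 0.3 N and linear speed of jar_blue below 0.03 m/s), for 0.2 s.
4. the white jar stands in the white saucer, let go (horizontal distance between jar_white and saucer_white below 0.0115 m and z of jar_white in the frame of saucer_white between 0.0055 and 0.0105 m and angle between jar_white's own z axis and vertical below 0.06 rad and contact force between the fingers and jar_white below 0.3 N and linear speed of jar_white below 0.03 m/s), for 0.2 s.
At the end, for the whole second after the job is handed in: Every jar stands at rest and released in the saucer of its lid's colour: its axis within 11.5 mm of the saucer's centre (anywhere flat inside the rim), its underside on the well floor (5.5 to 10.5 mm above the saucer's underside), tilted less than 0.06 rad (horizontal distance between jar_yellow and saucer_yellow below 0.0115 m and z of jar_yellow in the frame of saucer_yellow between 0.0055 and 0.0105 m and angle between each of jar_yellow, jar_green, jar_blue, jar_white's own z axis and vertical below 0.06 rad and linear speed of each of jar_yellow, jar_green, jar_blue, jar_white below 0.02 m/s and angular speed of each of jar_yellow, jar_green, jar_blue, jar_white below 0.2 rad/s and horizontal distance between jar_green and saucer_green below 0.0115 m and z of jar_green in the frame of saucer_green between 0.0055 and 0.0105 m and horizontal distance between jar_blue and saucer_blue below 0.0115 m and z of jar_blue in the frame of saucer_blue between 0.0055 and 0.0105 m and horizontal distance between jar_white and saucer_white below 0.0115 m and z of jar_white in the frame of saucer_white between 0.0055 and 0.0105 m); the robot touches nothing.
It fails at once if a jar tips over (angle between any of jar_yellow, jar_green, jar_blue, jar_white's own z axis and vertical above 0.6 rad).
It fails at once if a jar is dropped or slammed into its saucer ((horizontal distance between jar_yellow and saucer_yellow below 0.05 m and z of jar_yellow in the frame of saucer_yellow below 0.03 m and linear speed of jar_yellow above 0.5 m/s) or (horizontal distance between jar_green and saucer_green below 0.05 m and z of jar_green in the frame of saucer_green below 0.03 m and linear speed of jar_green above 0.5 m/s) or (horizontal distance between jar_blue and saucer_blue below 0.05 m and z of jar_blue in the frame of saucer_blue below 0.03 m and linear speed of jar_blue above 0.5 m/s) or (horizontal distance between jar_white and saucer_white below 0.05 m and z of jar_white in the frame of saucer_white below 0.03 m and linear speed of jar_white above 0.5 m/s)).
It fails at once if the tin is pushed away or knocked over (distance of tin from where it was at the start of the episode above 0.02 m or angle between tin's own z axis and vertical above 0.3 rad).
It fails at once if the cup is pushed away or knocked over (distance of cup from where it was at the start of the episode above 0.02 m or angle between cup's own z axis and vertical above 0.3 rad).
It also fails if it takes over 106 s, if anything falls off the work surface, if the arm or the gripper's body presses on something with over 40 N, if the wrist force passes 120 N, or if a joint passes its speed limit or range.

## Robot

A 6-joint arm with a two-finger parallel gripper is mounted at the origin on the work surface. World frame = base frame: x ahead of the robot, y to its left, z up, the work surface at z = 0. Lengths are in m, angles in rad, forces in N, time in s.
With the tool pointing down it reaches from about 0.35 to 1 m from the base axis. Payload 7.1 kg.
Tool frame: the origin (TCP) lies midway between the tips of the shut fingers; the grasp point (between the pads) lies 19 mm behind it; z points along the fingers, y is the line along which they close (so a half turn about z gives the same grasp; the last joint's range is limited). The gripper opens to 85 mm and grips with 20 to 120 N. Pads are 22 mm wide; open, the fingers measure 114 mm over their backs; the gripper's body (76 mm by 85 mm) begins 54 mm behind the grasp point. The pads swing forward as they close: fully open they stand 13 mm farther back than shut.
Start: joints at [-1.197, 0.423, 1.63, -0, 1.089, -0.019], TCP at [0.239, -0.577, 0.231] pointing down, gripper open.
Joint ranges: [-3, 3], [-0.9, 2.11], [0.09, 2.58], [-1.31, 4.45], [0.11, 2.69], [-2.54, 2.54]. Speed limits (rad/s): [2.39, 2.39, 3.01, 3.14, 3.14, 3.14].

## Interface

Orientations are given as a unit quaternion [x, y, z, w].
In Python, from workcell import telemetry, cams, ctrl, nets gives the robot as it stands. The module is installed in compiled form; this text tells all that it offers.
- The arm moves only by the shell command python3 -m creep 'ROWS' [FORCE]. ROWS is JSON, a list of rows, each a list of 3 entries, a list of its own where there are three numbers: the shift along the tool's x, y, z in m, then the turn about the tool's z in degrees, then the finger opening in m, from 0 to 0.0854. A call has 1 to 10 rows; each row shifts and turns the commanded pose from where the row before left it, along the tool's axes as they then stand; what a row does not reach is not made up. A row lasts 1/8 s, in which the tool goes at most 62.5 mm and 10.7 degrees, less where a joint would pass 70% of its speed; a pose out of reach is approached as far as the arm can. A call is refused whole if a number of a shift passes 0.0625 or a number of a turn 10.7, either way. A call with a gripper value outside its range is refused whole. The fingers move at their own pace and stop on an object; FORCE is the grip in N (left out, the last holds). Time passes only in rows, so rows that do not move let the fingers close. It gives the time, the measured TCP pose, the force, the opening and the grip force at its end, in the units of the state.
- telemetry.read_state(): the state, without advancing time (a new reading comes with each control period).
- cams.snapshot(name): name is "scene" or "top" or "wrist"; returns a dict with "image" (420x560x3 uint8, red, green, blue), "depth" (420x560 float32, m along the optical axis (not along the pixel's ray), 0 where there is no reading), "mtx" (3x3 intrinsics, pixels), "xyz" and "orientation" of the camera in the world. Camera axes: x right, y down, z forward; pixel columns grow to the right and rows downward; lengths in m; the calibration is good to about 2 mm. A picture is of the moment at which its call begins.
- ctrl.sign_off(): hands the job in; it is judged then, once.
Trained networks look in the newest picture that a camera, given by its name, has taken for a name from the list of things; names that differ only in an ending like _2 or _b are one class to them, and where a whole thing is asked for, a point or a joint stands for the part that bears it (a point fixed in the world has none). Each returns a list of dicts, best first, with "score" (0 to 1); they miss things now and then, are a little off and sometimes report something else, mostly with a low value. They report only what shows in the picture. A call takes as long as a camera call. They do not tell look-alikes from the thing itself.
- nets.spot_in(query, camera): "rect" ([left, top, width, height] in pixels, round what is visible of it).
The state is a dict: "clock": time; "joint_positions": joint angles; "qd": joint speeds; "joint_torque": joint torques, N m; "eef_pos": TCP position; "tool_rot": TCP orientation; "wrist_force": force on the tool from outside, world axes, zero at the start; "ft_torque": the same for the moment, N m; "gripper_width": finger opening in m; "gripper_force": force on a finger pad.
Only numpy, scipy, OpenCV 4.12 (cv2) and the standard library are available. Lean on these libraries where they do the work, as an engineer would, in place of code of your own. Each camera call takes 0.05 s, during which the arm holds its last target. There are 200 camera calls.

## Working session

There is one attempt and no reset: what is moved stays moved. The work goes in short steps, Python scripts to look and compute and a shell command to move; the robot and the scene stay as the last step left them, time stands still between calls to the robot, and variables do not carry over. Pictures are saved under pics/ and viewed, at most 14 in all, crops included, and the job is handed in when it is done.

```bash
mkdir -p pics
cat > h.py <<'E'
import numpy as np, cv2
from workcell import telemetry, cams, ctrl, nets
from scipy.spatial.transform import Rotation as R
def snap(n,f=None):
    s=cams.snapshot(n)
    if f: cv2.imwrite('pics/'+f,s['image'][:,:,::-1])
    return s
def cloud(s):
    d=s['depth'];K=s['mtx'];v,u=np.mgrid[:d.shape[0],:d.shape[1]]
    p=np.stack([(u-K[0,2])/K[0,0]*d,(v-K[1,2])/K[1,1]*d,d],-1)
    return p@R.from_quat(s['orientation']).as_matrix().T+s['xyz']
E
python3 - <<'E'
from h import *
for c in ['top','scene']:
    s=snap(c,c+'1.png');P=cloud(s);print(c,s['xyz'])
    for q in ['jar_yellow','jar_green','jar_blue','jar_white','saucer_yellow','saucer_green','saucer_blue','saucer_white','tin','cup']:
        for r in nets.spot_in(q,c)[:3]:
            l,t,w,h=r['rect'];print(q,round(r['score'],2),np.round(r['rect']),P[min(419,int(t+h/2)),min(559,int(l+w/2))].round(3))
st=telemetry.read_state();print(st)
print(R.from_quat(st['tool_rot']).as_matrix().round(3))
E
```

```text
top [0.40786569 0.00447913 0.91860079]
jar_yellow 0.86 [367. 275.  27.  21.] [ 0.407 -0.165  0.177]
jar_green 0.86 [357. 322.  26.  25.] [ 0.311 -0.173  0.043]
jar_green 0.81 [406. 250.  28.  23.] [ 0.456 -0.281  0.043]
jar_green 0.56 [298. 256.  19.  25.] [ 0.44  -0.046  0.041]
jar_blue 0.72 [360. 269.  21.  28.] [ 0.41  -0.154  0.139]
jar_blue 0.21 [370. 274.  26.  21.] [ 0.408 -0.169  0.175]
jar_white 0.55 [351. 269.  22.  26.] [ 0.414 -0.149  0.099]
saucer_yellow 0.71 [403. 181.  34.  38.] [ 0.594 -0.296  0.008]
saucer_green 0.87 [264. 176.  42.  37.] [0.602 0.003 0.01 ]
saucer_blue 0.94 [147. 184.  45.  43.] [0.575 0.255 0.009]
saucer_white 0.63 [170. 238.  48.  46.] [0.453 0.194 0.01 ]
tin 0.95 [335.  94.  28.  42.] [ 0.758 -0.132  0.083]
cup 0.56 [220.  95.  27.  34.] [0.796 0.122 0.007]
scene [ 0.90235463 -0.37700657  0.78629771]
jar_yellow 0.86 [158. 206.  21.  23.] [ 0.421 -0.182  0.175]
jar_yellow 0.46 [179. 334.  32.  38.] [ 0.596 -0.296  0.007]
jar_green 0.8 [143. 214.  22.  30.] [ 0.315 -0.181  0.039]
jar_green 0.7 [226. 215.  19.  25.] [ 0.452 -0.048  0.039]
jar_green 
[... 606 characters left out ...]
, -1.99345068e-05,
        1.08861017e+00, -1.89931260e-02]), 'qd': array([ 0.00043512, -0.00026765,  0.00012777,  0.0003302 , -0.00025709,
        0.00097373]), 'joint_torque': array([-1.14097272e-04, -5.57351947e+01, -2.82144141e+01,  4.94982453e-05,
        8.49291591e-04,  3.66255506e-06]), 'eef_pos': array([ 0.23923782, -0.57736913,  0.23130221]), 'tool_rot': array([ 9.80776248e-01,  1.95135726e-01, -1.30163021e-05, -2.25610046e-05]), 'wrist_force': array([-0.22519077, -0.83952963, -0.41418913]), 'ft_torque': array([-0.04853897, -0.00357233,  0.00782956]), 'gripper_force': 0.0, 'gripper_width': 0.08527037030521563}
[[ 0.924  0.383 -0.   ]
 [ 0.383 -0.924  0.   ]
 [-0.    -0.    -1.   ]]
```

View pics/top1.png

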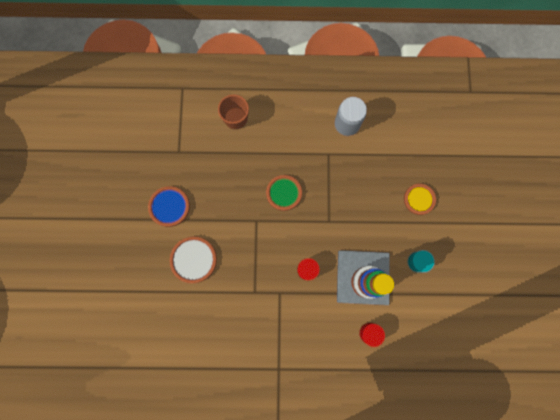

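View pics/scene1.png

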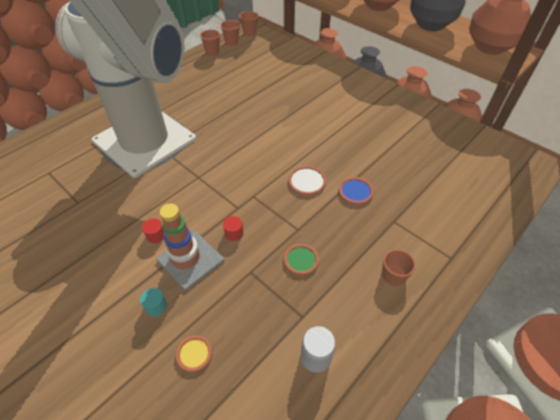

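```bash
cat >> h.py <<'E'
def fitc(p):
    A=np.c_[2*p,np.ones(len(p))];x=np.linalg.lstsq(A,(p**2).sum(1),rcond=None)[0]
    return x[:2],np.sqrt(x[2]+x[:2]@x[:2])
def disc(P,xy,z,rad,tol=.006):
    m=(abs(P[...,2]-z)<tol)&(np.hypot(P[...,0]-xy[0],P[...,1]-xy[1])<rad)
    q=P[m]
    if len(q)<8: return None
    h=cv2.convexHull(q[:,:2].astype(np.float32))
    c,r=cv2.minEnclosingCircle(h)
    return np.round(c,4),round(r,4),len(q),np.median(q[:,2]).round(4),q[:,:2].mean(0).round(4)
E
python3 - <<'E'
from h import *
for c in ['top','scene']:
    s=snap(c);P=cloud(s)
    print(c,'yel top',disc(P,(.412,-.170),.176,.03,.007))
    for n,xy,r in [('y',(.596,-.296),.05),('g',(.605,.004),.055),('b',(.575,.254),.058),('w',(.458,.192),.063)]:
        print(n,disc(P,xy,.010,r,.005))
E
```

```text
top yel top (array([ 0.4097, -0.1715]), 0.0182, 342, np.float64(0.1763), array([ 0.4092, -0.1712]))
y (array([ 0.5919, -0.3041]), 0.0435, 769, np.float64(0.0094), array([ 0.5955, -0.2972]))
g (array([ 0.6073, -0.0039]), 0.0471, 986, np.float64(0.0095), array([0.6069, 0.0037]))
b (array([0.5682, 0.2534]), 0.0507, 1283, np.float64(0.0093), array([0.5733, 0.256 ]))
w (array([0.453 , 0.1905]), 0.0579, 1685, np.float64(0.0093), array([0.4572, 0.1972]))
scene yel top (array([ 0.4091, -0.171 ]), 0.0182, 240, np.float64(0.1762), array([ 0.411, -0.172]))
y (array([ 0.5956, -0.2967]), 0.035, 1043, np.float64(0.0094), array([ 0.5962, -0.2971]))
g (array([0.6067, 0.0043]), 0.0405, 866, np.float64(0.0095), array([0.6075, 0.0036]))
b (array([0.5746, 0.2574]), 0.0468, 745, np.float64(0.0094), array([0.5736, 0.2562]))
w (array([0.4587, 0.1984]), 0.0514, 866, np.float64(0.0094), array([0.4582, 0.1972]))
```

The top view shows the tower on its tile at about (375,283). The look-alikes are at (308,269), (373,335) and (421,261), and the saucers at (420,199), (284,192), (169,206) and (193,260). The scene view agrees with this, and both cameras put the yellow lid at (0.4095, -0.171).

```bash
python3 -m creep '[[[0,0,0],7.5,0.0854],[[0,0,0],7.5,0.0854],[[0,0,0],7.5,0.0854],[[0.02,-0.05,0],0,0.0854],[[0.02,-0.05,0],0,0.0854],[[0.02,-0.05,0],0,0.0854],[[0.02,-0.05,0],0,0.0854],[[0.02,-0.05,0],0,0.0854],[[0.02,-0.05,0],0,0.0854],[[0.02,-0.05,0],0,0.0854]]' 25
```

```text
clock: 2.45
eef_pos: [0.3798, -0.2259, 0.2316]
tool_rot: [1.0, -0.0, 0.0, 0.0]
wrist_force: [1.6, 0.1, 0.9]
gripper_width: 0.0855
gripper_force: 0.0
```

```bash
python3 -m creep '[[[0.015,-0.027,0],0,0.065],[[0.015,-0.028,0],0,0.065],[[0,0,0],0,0.065],[[0,0,0.02],0,0.065],[[0,0,0.02],0,0.065],[[0,0,0.015],0,0.065],[[0,0,0.015],0,0.065],[[0,0,0.014],0,0.065],[[0,0,0],0,0.065]]'
```

```text
clock: 3.58
eef_pos: [0.4085, -0.1722, 0.1463]
tool_rot: [1.0, 0.0, -0.001, -0.0]
wrist_force: [-1.0, 0.9, 0.1]
gripper_width: 0.0648
gripper_force: 0.0
```

Run:
```python
from h import *
snap('scene','scene2.png');s=cv2.imread('pics/scene2.png')[150:300,90:260]
cv2.imwrite('pics/scene2c.png',cv2.resize(s,None,fx=4,fy=4))
```

```text
(no output)
```

View pics/scene2c.png

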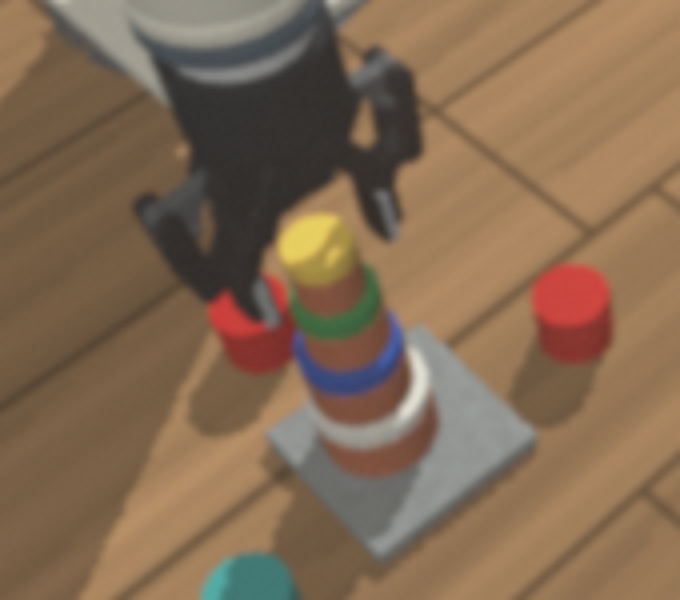

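The fingers straddle the yellow jar cleanly at about (320,250) in the crop. I'll close on it now.

```bash
python3 -m creep '[[[0.001,-0.001,0],0,0.055],[[0,0,0],0,0.045],[[0,0,0],0,0.03],[[0,0,0],0,0.03],[[0,0,0],0,0.03],[[0,0,0],0,0.03]]' 25
```

```text
clock: 4.38
eef_pos: [0.4106, -0.1714, 0.1479]
tool_rot: [1.0, 0.0, 0.0, 0.0]
wrist_force: [-1.2, 1.2, 5.3]
gripper_width: 0.0353
gripper_force: 24.7
```

```bash
python3 -m creep '[[[0,0,-0.004],0,0.03],[[0,0,-0.01],0,0.03],[[0,0,-0.02],0,0.03],[[0.01,0.008,-0.005],0,0.03],[[0.025,0.018,0],0,0.03],[[0.035,0.024,0],0,0.03],[[0.035,0.024,0],0,0.03],[[0.035,0.024,0],0,0.03],[[0.03,0.019,0],0,0.03],[[0.0154,0.0086,0],0,0.03]]' 25
python3 -m creep '[[[0,0,0.01],0,0.03],[[0,0,0.03],0,0.03],[[0,0,0.04],0,0.03],[[0,0,0.03],0,0.03],[[0,0,0.02],0,0.03],[[0,0,0],0,0.03]]'
python3 - <<'E'
from h import *
for c in ['scene','top']:
    P=cloud(snap(c))
    print(c,disc(P,(.411,-.171),.138,.032,.004))
E
```

```text
clock: 5.62
eef_pos: [0.5975, -0.2986, 0.1857]
tool_rot: [1.0, -0.0, 0.0, 0.0]
wrist_force: [0.1, -0.1, -0.5]
gripper_width: 0.0355
gripper_force: 25.1
clock: 6.38
eef_pos: [0.5942, -0.2962, 0.0545]
tool_rot: [1.0, 0.0, -0.002, -0.001]
wrist_force: [0.3, 0.4, -0.3]
gripper_width: 0.0354
gripper_force: 25.1
scene (array([ 0.3873, -0.1691]), 0.0045, 8, np.float64(0.1372), array([ 0.3886, -0.1689]))
top None
```

Run:
```python
from h import *
snap('scene','scene3.png')
```

```text
(no output)
```

View pics/scene3.png

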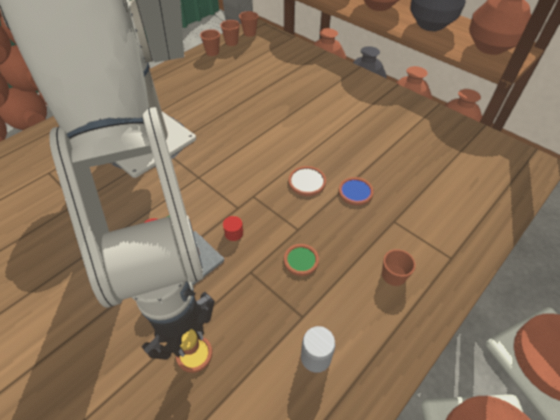

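The arm hides the tower in this view. The yellow jar is held at about (188,341), just above its saucer. I'll lower it slowly.

```bash
python3 -m creep '[[[0.001,0,0.01],0,0.03],[[0.001,0.001,0.01],0,0.03],[[0,0,0.007],0,0.03],[[0,0,0.004],0,0.03],[[0,0,0.002],0,0.03],[[0,0,0],0,0.03],[[0,0,0],0,0.03]]'
```

```text
clock: 7.4
eef_pos: [0.5978, -0.298, 0.0236]
tool_rot: [1.0, 0.0, 0.0, 0.0]
wrist_force: [-0.7, 0.4, -0.6]
gripper_width: 0.0353
gripper_force: 25.1
```

```bash
python3 -m creep '[[[0,0,0.002],0,0.03],[[0,0,0.001],0,0.03],[[0,0,0.001],0,0.03],[[0,0,0],0,0.03]]'
python3 -m creep '[[[0,0,0.001],0,0.03],[[0,0,0],0,0.03]]'
```

```text
clock: 7.9
eef_pos: [0.5976, -0.2979, 0.0192]
tool_rot: [1.0, 0.0, -0.0, -0.0]
wrist_force: [-0.5, 0.9, -0.2]
gripper_width: 0.0352
gripper_force: 25.1
clock: 8.15
eef_pos: [0.5976, -0.2979, 0.0182]
tool_rot: [1.0, 0.0, -0.0, -0.0]
wrist_force: [0.2, -0.4, -0.5]
gripper_width: 0.0349
gripper_force: 25.1
```

```bash
python3 -m creep '[[[0,0,0.0007],0,0.03],[[0,0,0],0,0.03]]'
python3 -m creep '[[[0,0,0.0007],0,0.03],[[0,0,0],0,0.03]]'
```

```text
clock: 8.4
eef_pos: [0.5977, -0.298, 0.0179]
tool_rot: [1.0, 0.0, 0.0, 0.0]
wrist_force: [-0.3, 1.8, 3.0]
gripper_width: 0.0356
gripper_force: 25.4
clock: 8.65
eef_pos: [0.5977, -0.298, 0.0179]
tool_rot: [1.0, 0.0, 0.0, 0.0]
wrist_force: [-3.5, 1.6, 8.9]
gripper_width: 0.0352
gripper_force: 26.0
```

Contact came at z = 0.0179, as predicted. I'll open slowly and retreat.

```bash
python3 -m creep '[[[0,0,-0.0005],0,0.04],[[0,0,0],0,0.045],[[0,0,0],0,0.055],[[0,0,0],0,0.06],[[0,0,0],0,0.06],[[0,0,-0.01],0,0.06],[[0,0,-0.03],0,0.06],[[0,0,-0.05],0,0.06],[[0,0,-0.05],0,0.06],[[0,0,-0.05],0,0.06]]'
python3 -m creep '[[[0,-0.04,0],0,0.07],[[0,-0.06,0],0,0.07],[[0,-0.06,0],0,0.07],[[0,-0.06,0],0,0.07],[[0,-0.06,0],0,0.07],[[0,-0.06,0],0,0.07],[[0,-0.03,0],0,0.07],[[0,0,0],0,0.07]]'
python3 - <<'E'
from h import *
for c in ['scene','top']:
    P=cloud(snap(c,c+'4.png'))
    print(c,disc(P,(.411,-.171),.138,.032,.004),disc(P,(.596,-.297),.046,.03,.004))
E
```

```text
clock: 9.9
eef_pos: [0.5975, -0.2979, 0.2099]
tool_rot: [1.0, 0.0, 0.0, 0.0]
wrist_force: [0.1, -0.1, -0.1]
gripper_width: 0.0601
gripper_force: 0.0
clock: 10.9
eef_pos: [0.5975, 0.0742, 0.2082]
tool_rot: [1.0, 0.002, 0.0, -0.0]
wrist_force: [0.7, 0.0, -0.2]
gripper_width: 0.07
gripper_force: 0.0
scene (array([ 0.4098, -0.1714]), 0.0236, 339, np.float64(0.1383), array([ 0.4113, -0.1719])) (array([ 0.5963, -0.2968]), 0.0186, 293, np.float64(0.0464), array([ 0.5963, -0.2979]))
top (array([ 0.4107, -0.1722]), 0.0231, 491, np.float64(0.1384), array([ 0.4105, -0.1719])) (array([ 0.5964, -0.2981]), 0.0184, 216, np.float64(0.0461), array([ 0.5959, -0.298 ]))
```

```bash
python3 -m creep '[[[-0.02,0.026,0],0,0.07],[[-0.04,0.05,0],0,0.07],[[-0.04,0.05,0],0,0.07],[[-0.04,0.05,0],0,0.07],[[-0.03,0.045,0],0,0.07],[[-0.017,0.0228,0],0,0.07],[[0,0,0],0,0.07],[[0,0,0.02],0,0.07],[[0,0,0],0,0.07],[[0,0,0],0,0.07]]'
```

```text
clock: 12.25
eef_pos: [0.4139, -0.1681, 0.1878]
tool_rot: [1.0, 0.0, 0.0, 0.0]
wrist_force: [-0.2, 0.3, 0.6]
gripper_width: 0.0701
gripper_force: 0.0
```

```bash
python3 -m creep '[[[-0.0036,0.0037,0],0,0.07],[[0,0,0.02],0,0.07],[[0,0,0.02],0,0.07],[[0,0,0.02],0,0.07],[[0,0,0.0188],0,0.07],[[0,0,0],0,0.07],[[0,0,0],0,0.07]]'
python3 -m creep '[[[0,0,0],0,0.055],[[0,0,0],0,0.048],[[0,0,0],0,0.038],[[0,0,0],0,0.038],[[0,0,0],0,0.038]]' 25
```

```text
clock: 13.12
eef_pos: [0.4103, -0.1721, 0.1093]
tool_rot: [1.0, 0.0, 0.0, 0.0]
wrist_force: [0.1, -0.4, -0.4]
gripper_width: 0.0697
gripper_force: 0.0
clock: 13.75
eef_pos: [0.4103, -0.1719, 0.1093]
tool_rot: [1.0, 0.0, 0.0, 0.0]
wrist_force: [-0.1, 1.7, 5.2]
gripper_width: 0.0451
gripper_force: 24.8
```

```bash
python3 -m creep '[[[0,0,-0.004],0,0.038],[[0,0,-0.01],0,0.038],[[0,0,-0.02],0,0.038],[[0.01,-0.01,-0.005],0,0.038],[[0.025,-0.022,0],0,0.038],[[0.035,-0.031,0],0,0.038],[[0.035,-0.031,0],0,0.038],[[0.035,-0.031,0],0,0.038],[[0.035,-0.031,0],0,0.038],[[0.0217,-0.0198,0],0,0.038]]' 25
python3 -m creep '[[[0,0,0.01],0,0.038],[[0,0,0.03],0,0.038],[[0,0,0.03],0,0.038],[[0,0,0.02],0,0.038],[[0,0,0],0,0.038],[[0,0,0],0,0.038]]'
```

```text
clock: 15.0
eef_pos: [0.6084, 0.0065, 0.1474]
tool_rot: [1.0, 0.001, 0.0, -0.0]
wrist_force: [0.0, -0.3, -0.8]
gripper_width: 0.0454
gripper_force: 25.8
clock: 15.75
eef_pos: [0.607, 0.0038, 0.0583]
tool_rot: [1.0, -0.0, 0.0, 0.0]
wrist_force: [0.8, 1.3, 0.3]
gripper_width: 0.0454
gripper_force: 25.8
```

Contact is expected at about 0.0193, so that is 39 mm more.

```bash
python3 -m creep '[[[0,0,0.01],0,0.038],[[0,0,0.012],0,0.038],[[0,0,0.008],0,0.038],[[0,0,0.004],0,0.038],[[0,0,0.003],0,0.038],[[0,0,0.001],0,0.038],[[0,0,0],0,0.038]]'
python3 -m creep '[[[0,0,0.0007],0,0.038],[[0,0,0.0006],0,0.038],[[0,0,0],0,0.038]]'
```

```text
clock: 16.62
eef_pos: [0.6067, 0.004, 0.0197]
tool_rot: [1.0, 0.0, 0.0, 0.0]
wrist_force: [0.1, -0.6, -0.9]
gripper_width: 0.0453
gripper_force: 25.9
clock: 17.0
eef_pos: [0.6068, 0.004, 0.0193]
tool_rot: [1.0, 0.0, 0.0, 0.0]
wrist_force: [-2.5, 0.6, 7.6]
gripper_width: 0.0455
gripper_force: 26.6
```

```bash
python3 -m creep '[[[0,0,-0.0005],0,0.05],[[0,0,0],0,0.055],[[0,0,0],0,0.065],[[0,0,0],0,0.07],[[0,0,0],0,0.07],[[0,0,-0.01],0,0.07],[[0,0,-0.03],0,0.07],[[0,0,-0.05],0,0.07],[[0,0,-0.05],0,0.07],[[0,0,-0.02],0,0.07]]'
python3 -m creep '[[[0,-0.04,0],0,0.078],[[0,-0.05,0],0,0.078],[[0,-0.03,0],0,0.078],[[0,0,0],0,0.078]]'
python3 - <<'E'
from h import *
for c in ['scene','top']:
    P=cloud(snap(c,c+'5.png'))
    print(c,disc(P,(.411,-.171),.098,.035,.004),disc(P,(.607,.004),.048,.032,.004))
E
```

```text
clock: 18.25
eef_pos: [0.6082, 0.0039, 0.1831]
tool_rot: [1.0, 0.0, 0.003, 0.0]
wrist_force: [-0.2, 0.5, -0.1]
gripper_width: 0.0703
gripper_force: 0.0
clock: 18.75
eef_pos: [0.6065, 0.126, 0.1796]
tool_rot: [1.0, 0.002, 0.0, -0.0]
wrist_force: [0.5, 1.3, 0.1]
gripper_width: 0.078
gripper_force: 0.0
scene (array([ 0.4117, -0.1728]), 0.029, 468, np.float64(0.0982), array([ 0.4125, -0.1741])) (array([0.6062, 0.0034]), 0.0236, 301, np.float64(0.0483), array([0.6073, 0.0032]))
top (array([ 0.4113, -0.1743]), 0.0282, 656, np.float64(0.0985), array([ 0.4114, -0.1739])) (array([0.6071, 0.0034]), 0.0227, 349, np.float64(0.0485), array([0.6067, 0.0032]))
```

```bash
python3 -m creep '[[[-0.016,0.023,0],0,0.078],[[-0.032,0.048,0],0,0.078],[[-0.032,0.05,0],0,0.078],[[-0.032,0.05,0],0,0.078],[[-0.032,0.05,0],0,0.078],[[-0.032,0.045,0],0,0.078],[[-0.019,0.032,0],0,0.078],[[0,0,0.02],0,0.078],[[0,0,0],0,0.078],[[0,0,0],0,0.078]]'
```

```text
clock: 20.1
eef_pos: [0.4117, -0.1744, 0.1593]
tool_rot: [1.0, -0.0, 0.0, 0.0]
wrist_force: [0.1, 0.4, 0.1]
gripper_width: 0.0782
gripper_force: 0.0
```

```bash
python3 -m creep '[[[0,-0.0006,0.015],0,0.078],[[0,0,0.02],0,0.078],[[0,0,0.02],0,0.078],[[0,0,0.02],0,0.078],[[0,0,0.015],0,0.078],[[0,0,0],0,0.078],[[0,0,0],0,0.078]]'
python3 -m creep '[[[0,0,0],0,0.065],[[0,0,0],0,0.058],[[0,0,0],0,0.048],[[0,0,0],0,0.048],[[0,0,0],0,0.048]]' 25
```

```text
clock: 20.98
eef_pos: [0.4119, -0.1735, 0.069]
tool_rot: [1.0, 0.0, 0.0, 0.0]
wrist_force: [0.7, -0.2, 0.2]
gripper_width: 0.0779
gripper_force: 0.0
clock: 21.6
eef_pos: [0.4119, -0.1737, 0.0695]
tool_rot: [1.0, 0.0, 0.0, 0.0]
wrist_force: [-1.7, 0.3, 6.2]
gripper_width: 0.0552
gripper_force: 25.5
```

```bash
python3 -m creep '[[[0,0,-0.004],0,0.048],[[0,0,-0.01],0,0.048],[[0,0,-0.025],0,0.048],[[0,0,-0.025],0,0.048],[[0.01,-0.02,-0.005],0,0.048],[[0.018,-0.045,0],0,0.048],[[0.02,-0.055,0],0,0.048],[[0.02,-0.055,0],0,0.048],[[0.02,-0.055,0],0,0.048],[[0.02,-0.055,0],0,0.048]]' 30
python3 -m creep '[[[0.02,-0.055,0],0,0.048],[[0.019,-0.05,0],0,0.048],[[0.0151,-0.0403,0],0,0.048],[[0,0,0],0,0.048],[[0,0,0.02],0,0.048],[[0,0,0.02],0,0.048],[[0,0,0],0,0.048],[[0,0,0],0,0.048]]'
```

```text
clock: 22.85
eef_pos: [0.52, 0.1135, 0.1386]
tool_rot: [1.0, 0.0, 0.0, -0.0]
wrist_force: [0.9, -0.9, -1.2]
gripper_width: 0.055
gripper_force: 32.2
clock: 23.85
eef_pos: [0.5736, 0.2562, 0.0975]
tool_rot: [1.0, -0.0, -0.0, 0.0]
wrist_force: [0.2, 0.4, -1.3]
gripper_width: 0.0551
gripper_force: 32.3
```

```bash
python3 -m creep '[[[0,0,0.01],0,0.048],[[0,0,0.02],0,0.048],[[0,0,0.02],0,0.048],[[0,0,0.013],0,0.048],[[0,0,0.007],0,0.048],[[0,0,0.003],0,0.048],[[0,0,0.002],0,0.048],[[0,0,0],0,0.048]]'
python3 -m creep '[[[0,0,0.0006],0,0.048],[[0,0,0],0,0.048]]'
```

```text
clock: 24.85
eef_pos: [0.5739, 0.2569, 0.0232]
tool_rot: [1.0, 0.0, 0.0, -0.0]
wrist_force: [0.6, -0.9, -1.4]
gripper_width: 0.0547
gripper_force: 32.3
clock: 25.1
eef_pos: [0.5738, 0.2569, 0.0225]
tool_rot: [1.0, 0.0, 0.0, -0.0]
wrist_force: [-0.3, 0.2, -0.7]
gripper_width: 0.0547
gripper_force: 32.3
```

```bash
python3 -m creep '[[[0,0,0.0007],0,0.048],[[0,0,0],0,0.048]]'
python3 -m creep '[[[0,0,0.0006],0,0.048],[[0,0,0],0,0.048]]'
```

```text
clock: 25.35
eef_pos: [0.5737, 0.2569, 0.0216]
tool_rot: [1.0, 0.0, 0.0, -0.0]
wrist_force: [-0.2, 1.0, -0.5]
gripper_width: 0.0551
gripper_force: 32.5
clock: 25.6
eef_pos: [0.5737, 0.2569, 0.0215]
tool_rot: [1.0, 0.0, 0.0, -0.0]
wrist_force: [-1.9, -1.2, 4.7]
gripper_width: 0.0557
gripper_force: 33.1
```

```bash
python3 -m creep '[[[0,0,-0.0003],0,0.06],[[0,0,0],0,0.065],[[0,0,0],0,0.075],[[0,0,0],0,0.08],[[0,0,0],0,0.08],[[0,0,-0.01],0,0.08],[[0,0,-0.03],0,0.0854],[[0,0,-0.05],0,0.0854],[[0,0,-0.05],0,0.0854],[[0,0,0],0,0.0854]]'
python3 - <<'E'
from h import *
for c in ['scene','top']:
    P=cloud(snap(c,c+'6.png'))
    print(c,disc(P,(.411,-.173),.056,.042,.004),disc(P,(.574,.2565),.05,.034,.004))
E
```

```text
clock: 26.85
eef_pos: [0.5765, 0.2581, 0.1667]
tool_rot: [1.0, 0.0, 0.004, -0.002]
wrist_force: [-0.2, -0.9, 0.2]
gripper_width: 0.0852
gripper_force: 0.0
scene (array([ 0.4127, -0.1733]), 0.034, 622, np.float64(0.0564), array([ 0.414 , -0.1735])) (array([0.5743, 0.2556]), 0.0292, 299, np.float64(0.0503), array([0.5738, 0.2548]))
top (array([ 0.4133, -0.1733]), 0.0332, 822, np.float64(0.0564), array([ 0.4131, -0.173 ])) (array([0.5729, 0.2558]), 0.0288, 523, np.float64(0.0502), array([0.5725, 0.2554]))
```

```bash
python3 -m creep '[[[-0.01,0.02,0],0,0.0854],[[-0.02,0.05,0],0,0.0854],[[-0.021,0.056,0],0,0.0854],[[-0.021,0.056,0],0,0.0854],[[-0.021,0.056,0],0,0.0854],[[-0.021,0.056,0],0,0.0854],[[-0.021,0.056,0],0,0.0854],[[-0.016,0.05,0],0,0.0854],[[-0.0097,0.03,0],0,0.0854],[[0,0,0],0,0.0854]]'
python3 -m creep '[[[0,0,0.02],0,0.0854],[[0,0,0.02],0,0.0854],[[0,0,0],0,0.0854],[[0,0,0],0,0.0854]]'
```

```text
clock: 28.2
eef_pos: [0.4114, -0.1744, 0.1601]
tool_rot: [1.0, -0.002, -0.001, -0.0]
wrist_force: [0.1, -0.3, 0.1]
gripper_width: 0.0856
gripper_force: 0.0
clock: 28.7
eef_pos: [0.4131, -0.1726, 0.1212]
tool_rot: [1.0, 0.0, -0.0, -0.0]
wrist_force: [0.2, 0.4, 0.4]
gripper_width: 0.0851
gripper_force: 0.0
```

```bash
python3 -m creep '[[[0,0.0004,0.02],0,0.0854],[[0,0,0.02],0,0.0854],[[0,0,0.02],0,0.0854],[[0,0,0.02],0,0.0854],[[0,0,0.014],0,0.0854],[[0,0,0],0,0.0854],[[0,0,0],0,0.0854]]'
python3 -m creep '[[[0,0,0],0,0.075],[[0,0,0],0,0.068],[[0,0,0],0,0.058],[[0,0,0],0,0.058],[[0,0,0],0,0.058]]' 30
```

```text
clock: 29.58
eef_pos: [0.4134, -0.1737, 0.0277]
tool_rot: [1.0, 0.0, 0.0, 0.0]
wrist_force: [-0.1, -0.3, 0.1]
gripper_width: 0.0857
gripper_force: 0.0
clock: 30.2
eef_pos: [0.4132, -0.1737, 0.0279]
tool_rot: [1.0, 0.0, 0.0, 0.0]
wrist_force: [-0.7, 1.2, 7.3]
gripper_width: 0.0653
gripper_force: 31.4
```

```bash
python3 -m creep '[[[0,0,-0.004],0,0.058],[[0,0,-0.015],0,0.058],[[0,0,-0.03],0,0.058],[[0,0,-0.03],0,0.058],[[0,0,-0.011],0,0.058],[[0.003,-0.025,0],0,0.058],[[0.006,-0.05,0],0,0.058],[[0.007,-0.055,0],0,0.058],[[0.007,-0.055,0],0,0.058],[[0.007,-0.055,0],0,0.058]]' 35
python3 -m creep '[[[0.006,-0.055,0],0,0.058],[[0.005,-0.046,0],0,0.058],[[0.0038,-0.0302,0],0,0.058],[[0,0,0],0,0.058],[[0,0,0.02],0,0.058],[[0,0,0.02],0,0.058],[[0,0,0],0,0.058],[[0,0,0],0,0.058]]'
```

```text
clock: 31.45
eef_pos: [0.4427, 0.0681, 0.1171]
tool_rot: [1.0, -0.0, -0.0, 0.0]
wrist_force: [0.5, -0.4, -1.0]
gripper_width: 0.0651
gripper_force: 39.4
clock: 32.45
eef_pos: [0.4578, 0.1971, 0.0776]
tool_rot: [1.0, -0.0, -0.0, 0.0]
wrist_force: [0.5, 0.4, -1.2]
gripper_width: 0.0651
gripper_force: 39.6
```

```bash
python3 -m creep '[[[0,0,0.01],0,0.058],[[0,0,0.015],0,0.058],[[0,0,0.012],0,0.058],[[0,0,0.008],0,0.058],[[0,0,0.004],0,0.058],[[0,0,0.003],0,0.058],[[0,0,0],0,0.058]]'
python3 -m creep '[[[0,0,0.0007],0,0.058],[[0,0,0.0007],0,0.058],[[0,0,0],0,0.058]]'
```

```text
clock: 33.33
eef_pos: [0.4578, 0.1977, 0.0252]
tool_rot: [1.0, 0.0, -0.0, 0.0]
wrist_force: [0.2, 0.3, -1.4]
gripper_width: 0.0651
gripper_force: 39.6
clock: 33.7
eef_pos: [0.4579, 0.1977, 0.024]
tool_rot: [1.0, 0.0, 0.0, -0.0]
wrist_force: [0.2, 0.0, -0.8]
gripper_width: 0.0651
gripper_force: 39.7
```

```bash
python3 -m creep '[[[0,0,0.0007],0,0.058],[[0,0,0],0,0.058]]'
```

```text
clock: 33.95
eef_pos: [0.458, 0.1977, 0.0239]
tool_rot: [1.0, 0.0, 0.0, -0.0]
wrist_force: [-2.8, -0.2, 9.5]
gripper_width: 0.065
gripper_force: 40.7
```

```bash
python3 -m creep '[[[0,0,-0.0005],0,0.07],[[0,0,0],0,0.075],[[0,0,0],0,0.0854],[[0,0,0],0,0.0854],[[0,0,0],0,0.0854],[[0,0,-0.01],0,0.0854],[[0,0,-0.03],0,0.0854],[[0,0,-0.05],0,0.0854],[[0,0,-0.05],0,0.0854],[[0,0,-0.03],0,0.0854]]'
python3 -m creep '[[[0,0.05,0],0,0.0854],[[0,0.05,0],0,0.0854],[[0,0.05,0],0,0.0854],[[0,0,0],0,0.0854],[[0,0,0],0,0.0854]]'
python3 - <<'E'
from h import *
for c in ['scene','top']:
    P=cloud(snap(c,c+'7.png'))
    for xy,z,r in [((.596,-.297),.046,.03),((.607,.004),.048,.032),((.574,.2565),.05,.034),((.458,.1975),.052,.042)]:
        print(c,disc(P,xy,z,r,.004))
E
```

```text
clock: 35.2
eef_pos: [0.4585, 0.1979, 0.1969]
tool_rot: [1.0, 0.0, 0.002, -0.001]
wrist_force: [0.4, 0.2, -1.3]
gripper_width: 0.0852
gripper_force: 0.0
clock: 35.83
eef_pos: [0.4579, 0.0477, 0.1941]
tool_rot: [1.0, -0.0, 0.0, -0.0]
wrist_force: [0.5, -0.7, -0.3]
gripper_width: 0.0854
gripper_force: 0.0
scene (array([ 0.5956, -0.2977]), 0.0183, 297, np.float64(0.0463), array([ 0.5966, -0.2981]))
scene (array([0.6071, 0.0042]), 0.0236, 303, np.float64(0.0484), array([0.6074, 0.0029]))
scene (array([0.5738, 0.2557]), 0.0289, 301, np.float64(0.0502), array([0.5738, 0.2547]))
scene (array([0.4561, 0.1964]), 0.0348, 391, np.float64(0.0524), array([0.4588, 0.1962]))
top (array([ 0.5967, -0.299 ]), 0.0186, 217, np.float64(0.0462), array([ 0.5958, -0.2979]))
top (array([0.6079, 0.0044]), 0.0223, 107, np.float64(0.0485), array([0.6171, 0.0087]))
top (array([0.5742, 0.2562]), 0.0284, 467, np.float64(0.0504), array([0.5739, 0.2586]))
top None
```

View pics/scene7.png

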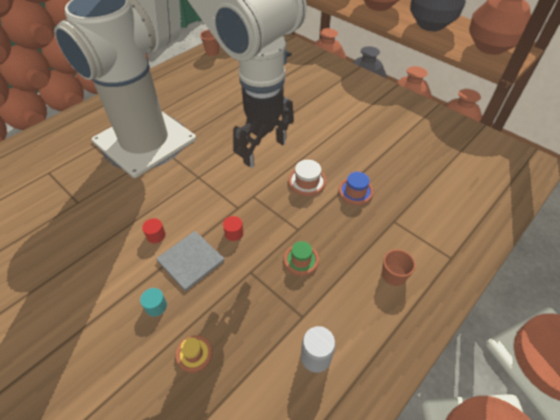

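All four jars stand upright in their saucers, at about (192,351), (301,257), (357,187) and (307,176). The tin and the cup have not moved, and the gripper is clear of everything.

```bash
python3 -c "
from workcell import ctrl
print(ctrl.sign_off())"
```

```text
the job is handed in; nothing more can be done
None
```

All four jars are standing upright in the saucers of their lid colours, let go; the tin and cup are untouched, and I handed the job in at about 36 s (the verdict was not shown).

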